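Start the flange nut on the panel press and snug the beam down

ROBOT

A 6-joint arm with a two-finger parallel gripper is mounted at the origin on a cart in front of the work surface, level with it; the furniture and walls round the work are solid. World frame = base frame: x ahead of the robot, y to its left, z up, the work surface at z = 0. Lengths are in m, angles in degrees, forces in N, time in s.
With the tool pointing down it reaches from about 0.4 to 0.825 m from the base axis. Payload 7 kg.
Tool frame: the origin (TCP) lies midway between the tips of the shut fingers; the grasp point (between the pads) lies 19 mm behind it (ctrl.grasp_offset is the distance from the TCP to the grasp point, in m); z points along the fingers, x is the direction in which the jaws open and shut, and the axes are right-handed (so a half turn about z gives the same grasp; the last joint's range is limited). The gripper opens to 88 mm and grips with 3 to 60 N. Pads are 19 mm wide; open, the fingers measure 130 mm over their backs; the gripper's body (78 mm by 193 mm) begins 47 mm behind the grasp point.
Start: joints at [-49.67, 20.546, 0.682, 0, -70.136, -16.507], TCP at [0.273, -0.617, 0.227] pointing down, gripper open.
Joint ranges: [-176.03, 176.03], [-82.01, 121.73], [-58.28, 71.71], [-173.87, 95.51], [-174.79, -0.11], [-173.66, 173.66]. Speed limits (degrees/s): [136.94, 136.94, 172.46, 180, 180, 180].

INTERFACE

Orientations are given as [roll, pitch, yaw] about the fixed x, y, z axes, in that order (R = Rz(yaw) Ry(pitch) Rx(roll)).
In Python, from plant import sensors, snapshot, order, ctrl gives the robot as it stands.
- The arm moves only by the tool send_rows, never from a script. Its argument "commands" is a list of rows, each a list of 3 entries, a list of its own where there are three numbers: the closure, from 0 (fully open) to 1 (shut), then the shift along the world's x, y, z in units of 0.25 m (1.0 is 0.25 m), then the turn, a rotation vector about the world's x, y, z in units of 360 degrees (1.0 is 360 degrees). In form: [[hand, [x, y, z], [ax, ay, az]], ...]. A call has 1 to 12 rows; each row shifts and turns the pose as measured when the row begins; what a row does not reach is not made up. A row lasts 1/10 s, in which the tool goes at most 50 mm and 8.59 degrees, less where a joint would pass 70% of its speed; a pose out of reach is approached as far as the arm can. A call with a number of a shift or a turn outside -1 to 1 is refused whole. A call with a gripper value outside its range is refused whole. The fingers move at their own pace and stop on an object; the grip force is fixed at half the most. Time passes only in rows, so rows that do not move let the fingers close. It gives the time, the measured TCP pose, the force and the opening at its end, in the units of the state.
- sensors.get_obs(): the state, without advancing time (a new reading comes with each control period).
- snapshot(name): name is "side" or "top"; returns a dict with "color" (384x512x3 uint8, blue, green, red), "z_map" (384x512 float32, m along the optical axis (not along the pixel's ray), 0 where there is no reading), "mtx" (3x3 intrinsics, pixels), "xyz" and "attitude" of the camera in the world. Camera axes: x right, y down, z forward; pixel columns grow to the right and rows downward; lengths in m; the calibration is good to about 2 mm. A picture is of the moment at which its call begins.
- order.close_job(): hands the job in, once; it reports no verdict.
The state is a dict: "clock": time; "joint_pos": joint angles; "qvel": joint speeds; "tau": joint torques, N m; "tool_pos": TCP position; "orientation": TCP orientation; "force": force on the tool from outside, world axes, zero at the start; "moment": the same for the moment, N m; "opening": finger opening in m.
Only numpy, scipy, OpenCV 4.12 (cv2) and the standard library are available. Lean on these libraries where they do the work, as an engineer would, in place of code of your own. Each camera call takes 0.05 s, during which the arm holds its last target.

TASK

A cradled panel is being glued in the little screw press, and the right-hand end of the beam still wants its nut. Set the loose flange nut, flange down and level, on the bare stud and turn it backwards (counter-clockwise from above), lightly resting on the thread, until you feel it drop in; then turn it clockwise until it has pulled the beam snugly down on the panel, and let go. Force nothing (at most about 60 N on the thread and 40 N on the panel), and leave the panel and the things round the press where they are.

Things in the scene. Friction and masses are not known exactly. Their poses are not given: they have to be found in the camera images.
- nut: Loose steel hexagon flange nut, flange down on the bench, 25 mm high, about 0.2 kg. Foot: round flange 54 mm across, 4 mm thick; above it, from 6 to 25 mm height, a hexagon 41 mm across flats (47 mm across corners). Origin: centre of its underside; z up through the bore; flats face its x axis and every 60 degrees from it.
- nut_thread (a point): On the nut's axis, 2 mm above its underside, at the lowest edge of its inner thread (right-hand, two starts, pitch 6 mm, lead 12 mm a turn). The bore is 27.6 mm wide, the thread leaves a 21.8 mm hole. Axes as the nut; where round the bore the thread begins is not known.
- stud_end (a point): Centre of the flat tip of the bare stud, 100 mm above the bench; z up along the stud, x and y as the press. The stud ends in a plain point 19.6 mm thick and 14 mm long, chamfered over 4 mm to 13 mm at the tip, on which the nut is centred before it meets the thread.
- thread_start (a point): On the stud's axis 86 mm above the bench, where its thread (26 mm over the crests, right-hand, two starts, pitch 6, lead 12 mm) ends bluntly. A nut set down rests with its underside 77.4 to 83.4 mm above the bench. Turned counter-clockwise it climbs 12 mm a turn to 83.4 mm, then drops 6 mm: once in every half turn. Then clockwise it goes down 12 mm a turn with about 1.5 mm axial play.
- stud: The bare stud, fixed in the base board of the press. Origin: on its axis at bench height; z up. Where round it the thread starts is not known.
- press: Screw press, fixed on the bench: a plywood base board 170 x 300 x 18 mm, origin at the centre of its underside, x across, y along it. At y = +105 mm (the robot's left) stands a stud with its nut already on, at y = -105 mm the bare stud with a coil spring round its foot.
- beam: Wooden beam of the press, 46 mm wide, 272 mm long, along the press's y over the panel. It swings about the left stud (origin at this pivot, 58 mm above the bench, 210 mm from the bare stud); the spring holds its right end 2.7 mm up with about 5 N.
- washer (a point): Top of the steel washer plate (40 x 50 mm) on the beam, round the bare stud: about 76.7 mm above the bench while the spring holds the beam up, 74 mm when the beam's cork facing meets the panel. Then the cork gives: the panel's load rises by about 5 N for each 10 degrees of the nut; at some 10 to 15 N turning the nut takes about 0.15 to 0.2 N m more than running free.
- panel: Panel with its cradle frame, 116 x 120 x 26 mm, loose on the base board under the beam. Origin: centre of its underside.
- tin_oxide: Bystander: small open tin, 59 mm across, 45 mm high, origin at the centre of its underside.
- wax_scraper: Bystander: scraper with a turned wooden handle, 171 mm long, lying flat; origin at the middle of its underside.
- tape_roll: Bystander: roll of masking tape lying flat, 93 mm across, 24 mm high; origin at the centre of its underside.
There are look-alikes about, which are no part of the job. Leave any blue, green or orange look-alike of the nut alone.

How it is judged (in metres and radians):
On the way, in this order (a step that is already met when the one before it is completed fails the run):
1. the nut, level on the stud and resting on its thread, has been backed off up to the thread's blunt start (horizontal distance between nut and stud_end below 0.002 m and angle between nut's own z axis and vertical below 0.1 rad and contact force between nut and stud above 0.2 N and height (world z) of nut between 0.0818 and 0.0862 m), for 0.05 s.
2. its thread has dropped in by one pitch, the nut level on the stud (horizontal distance between nut and stud_end below 0.002 m and angle between nut's own z axis and vertical below 0.1 rad and height (world z) of nut between 0.0755 and 0.08 m), for 0.1 s.
At the end, for the whole second after the job is handed in: the nut is threaded on the stud (within 2 mm of its axis, level within 0.06 rad), its flange bears on the beam (over 2 N, underside 70 to 75.2 mm above the bench), the beam bears on the panel with over 3 N, and the nut is let go and still (horizontal distance between nut and stud_end below 0.002 m and angle between nut's own z axis and vertical below 0.06 rad and height (world z) of nut between 0.07 and 0.0752 m and contact force between nut and beam above 2 N and contact force between beam and panel above 3 N and linear speed of nut below 0.005 m/s); the robot touches nothing.
It fails at once if nut and stud are forced together with over 60 N (the thread would burr or cross) (contact force between nut and stud above 60 N).
It fails at once if the panel is squeezed with over 40 N (the glue starves and the cradle marks) (contact force between beam and panel above 40 N).
It fails at once if a bystander is moved by over 15 mm (distance of any of tin_oxide, wax_scraper, tape_roll from where it was at the start of the episode above 0.015 m).
It fails at once if the panel is shifted in the press by over 8 mm (distance of panel from where it was at the start of the episode above 0.008 m).
It also fails if it takes over 64 s, if anything falls off the work surface, if the arm or the gripper's body presses on something with over 40 N, if the wrist force passes 120 N, or if a joint passes its speed limit or range.

## Working session

There is one attempt and no reset: what is moved stays moved. The work goes in short steps, Python scripts to look and compute and a tool call to move; the robot and the scene stay as the last step left them, time stands still between calls to the robot, and variables do not carry over. Pictures are saved under pics/ and viewed, and the job is handed in when it is done.

Besides the shell and the picture viewer there is one more tool, called after "Request:" as name(argument=value, ...), one argument or row to a line, values as JSON. send_rows: Moves the arm, as the interface text tells. Its arguments: {"type":"object","properties":{"commands":{"type":"array","items":{"type":"array"}}},"required":["commands"]}

```bash
ls; mkdir -p pics
cat > h.py <<'E'
import numpy as np, cv2
from plant import sensors, snapshot, order, ctrl
from scipy.spatial.transform import Rotation as R
E
python3 - <<'E'
from h import *
import pickle
o=sensors.get_obs(); print(o)
for n in("side","top"):
    s=snapshot(n); pickle.dump(s,open(n+".pkl","wb")); cv2.imwrite(f"pics/{n}0.png",s["color"]); print(n,s["mtx"],s["xyz"],s["attitude"])
E
```

```text
pics
{'clock': 0.0, 'joint_pos': array([-4.96695651e+01,  2.05896212e+01,  6.32327531e-01, -2.20658084e-02,
       -7.01345036e+01, -1.65049708e+01]), 'qvel': array([ 0.12252889, -0.093076  , -0.05859193,  0.02759707,  0.01775541,
       -0.1130942 ]), 'tau': array([-4.05343872e-04, -5.82710123e+01,  2.93040562e+01,  6.99718907e+00,
        6.58313889e-03, -1.79835492e-04]), 'tool_pos': array([ 0.27242791, -0.61703457,  0.22562605]), 'orientation': array([-1.79993806e+02, -9.39084706e-02,  1.13817944e+02]), 'force': array([ 0.43608828, -0.04663829, -0.03008896]), 'moment': array([ 0.00272067, -0.01081911, -0.00866305]), 'opening': 0.08718255963377315}
side [[354.9139655    0.         260.25788011]
 [  0.         354.9139655  184.94343145]
 [  0.           0.           1.        ]] [0.5808084  1.26406922 0.62189646] [-113.4685366    -0.36273995  179.36044849]
top [[418.66980492   0.         257.59735105]
 [  0.         418.66980492 195.03066643]
 [  0.           0.           1.        ]] [0.46063551 0.03859267 1.27347904] [-176.02047995    0.29189292  -90.83171567]
```

View pics/side0.png

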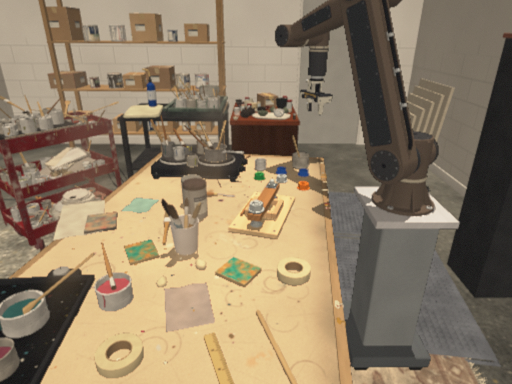

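View pics/top0.png

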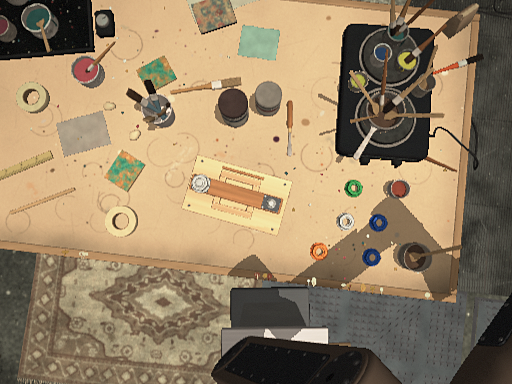

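The top view shows the press around px (237,195), with the bare stud near (272,204). The steel nut is near (346,221), among the green, blue and orange look-alikes. I'll zoom in.

Run:
```python
from h import *
import pickle
s=pickle.load(open("top.pkl","rb"));c=s["color"]
a=cv2.resize(c[165:265,320:420],None,fx=6,fy=6,interpolation=cv2.INTER_CUBIC)
cv2.imwrite("pics/z1.png",a)
a=cv2.resize(c[150:245,180:300],None,fx=6,fy=6,interpolation=cv2.INTER_CUBIC)
cv2.imwrite("pics/z2.png",a)
s=pickle.load(open("side.pkl","rb"));c=s["color"]
a=cv2.resize(c[150:245,220:330],None,fx=6,fy=6,interpolation=cv2.INTER_CUBIC)
cv2.imwrite("pics/z3.png",a)
```

```text
(no output)
```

View pics/z1.png

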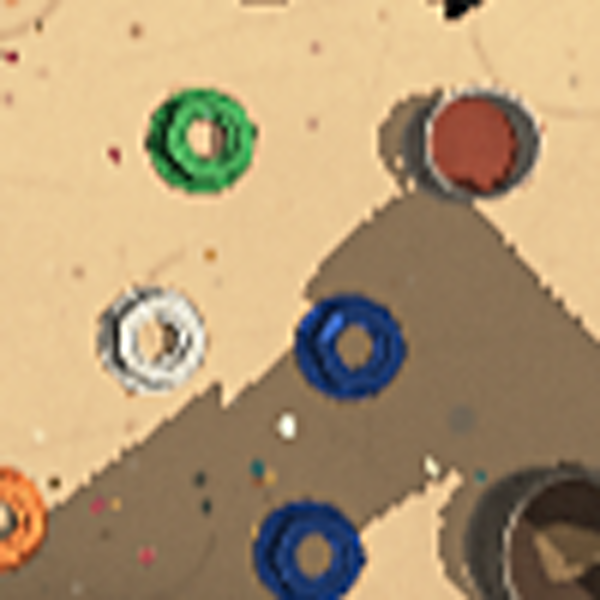

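View pics/z2.png

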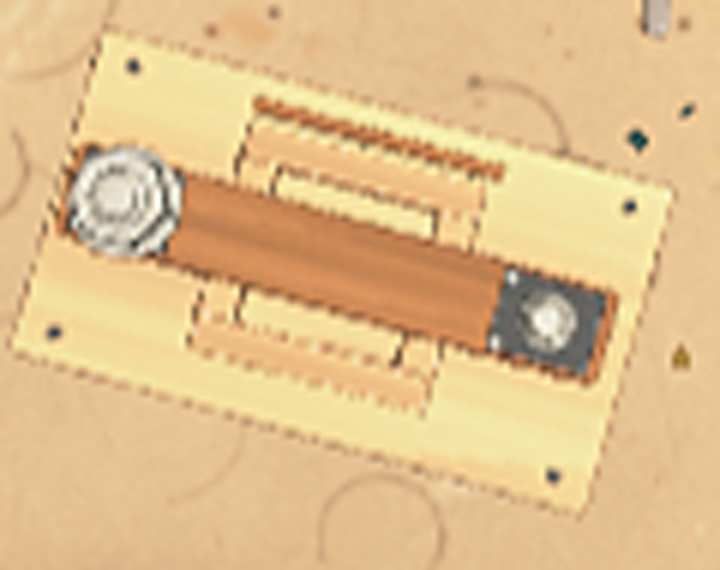

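View pics/z3.png

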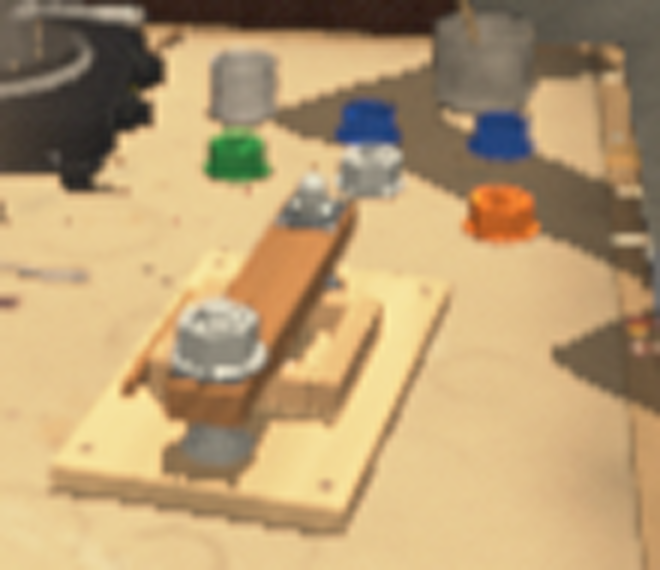

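The nut's flange is centred near px (345.3,221.7). The stud tip is near (271.7,203), and the board corners are clearly visible. Next I'll compute positions.

```bash
cat >> h.py <<'E'
def ray(s,uv,z):
    A=R.from_euler('xyz',s["attitude"],degrees=True).as_matrix()
    d=A@(np.linalg.inv(s["mtx"])@np.array([uv[0],uv[1],1.]))
    return s["xyz"]+d*(z-s["xyz"][2])/d[2]
def cloud(s,r0,r1,c0,c1):
    A=R.from_euler('xyz',s["attitude"],degrees=True).as_matrix()
    v,u=np.mgrid[r0:r1,c0:c1]; z=s["z_map"][r0:r1,c0:c1]
    P=np.stack([u,v,np.ones_like(u)],-1)@np.linalg.inv(s["mtx"]).T*z[...,None]
    return P@A.T+s["xyz"]
E
python3 - <<'E'
from h import *
import pickle
s=pickle.load(open("top.pkl","rb"));t=pickle.load(open("side.pkl","rb"))
c=s["color"]
# zoomed contour pixel->orig: (u+.5)/6-.5
f=lambda u,v,o:((u+.5)/6-.5+o[0],(v+.5)/6-.5+o[1])
print("nut flange",ray(s,f(152,340,(320,165)),.002), "hex top",ray(s,f(157,340,(320,165)),.025))
print("tip top",ray(s,f(549,318,(180,150)),.097))
cs=[ray(s,f(u,v,(180,150)),.018) for u,v in((105,32),(673,190),(582,516),(10,352))]
print("board",cs, "ctr",np.mean(cs,0))
m=np.mean(cs,0); ay=((cs[0]-cs[1])+(cs[3]-cs[2]));ay/=np.linalg.norm(ay); print("axis y",ay,np.degrees(np.arctan2(-ay[0],ay[1])),"stud",m-.105*ay,"len",[np.linalg.norm(cs[i]-cs[i-1]) for i in range(4)])
# side
print("side tip",ray(t,f(314,180,(220,150)),.100),"nut hex top",ray(t,f(373,155,(220,150)),.025))
P=cloud(s,212,232,335,356)
np.set_printoptions(linewidth=200,precision=0,suppress=True)
print(P[...,2]*1000)
k=P[...,2]>.016; print(np.array_str(P[k].mean(0),precision=4),k.sum())
P=cloud(s,195,213,262,283);print(P[...,2]*1000); k=P[...,2]>.088; print(np.array_str(P[k].mean(0),precision=4),k.sum())
E
```

```text
nut flange [ 0.46567019 -0.21942866  0.002     ] hex top [ 0.46554311 -0.217236    0.025     ]
tip top [0.5207019  0.00577604 0.097     ]
board [array([0.67254983, 0.22519786, 0.018     ]), array([ 0.58813012, -0.05972983,  0.018     ]), array([ 0.42588003, -0.01118993,  0.018     ]), array([0.51169032, 0.27348701, 0.018     ])] ctr [0.54956257 0.10694128 0.018     ]
axis y [0.28634251 0.95812732 0.        ] -16.639113306905355 stud [0.51949661 0.00633791 0.018     ] len [np.float64(0.16795124765389952), np.float64(0.2971707862118585), np.float64(0.1693552832552503), np.float64(0.29732872073146555)]
side tip [0.51888045 0.01040588 0.1       ] nut hex top [ 0.46362385 -0.21878002  0.025     ]
[[   2.   -0.   -2.   -0.    1.    2.    1.    1.   -5.   -1.    1.    6.    0.   -4.   -1.    1.   -3.   -0.   -4.   -4.    2.]
 [  -1.   -2.    3.    3.    1.    2.    1.   -2.    0.    7.    3.   10.   -4.   -4.   -2.   -1. 1273.   -2.   -4.   -0.    1.]
 [  -1.    1.   -5.   -0.    0.   -2.    3.    4.    2.    7.   21.   23.    5.    0.    4.   -2.   -3.   -3.    2.    3.   -1.]
 [  -1.    1
[... 3860 characters left out ...]
78.   75.   74.   14.   19.]
 [  77.   77.   75.   75.   76.   77.   78.   75.   83.   86.   79.   79.   74.   77.   80.   75.   81.   76.   75.   23.   18.]
 [  70.   78.   75.   78.   73.   73.   75.   74.   81.   80.   76.   77.   76.   74.   76.   78.   75.   76.   73.   14.   17.]
 [  14.   61.   72.   74.   75.   72.   75.   74.   77.   74.   74.   74.   77.   79.   73.   77.   75.   72.   17.   16.   17.]
 [  14.   15.   18.   20.   17.   75.   72.   78.   75.   78.   76.   72.   72.   79.   74.   75.   75.   71.   21.   15.   16.]
 [  18.   25.   16.   17.   13.   14.   16.   20.   58.   73.   75.   75.   74.   80.   73.   78.   75.   71.   19.   21.   20.]]
[0.5177 0.0078 0.1284] 38
```

Run:
```python
from h import *
import pickle
S=[pickle.load(open("top.pkl","rb"))]
for i in range(5): S.append(snapshot("top"))
pickle.dump(S,open("tops.pkl","wb"))
Z=np.median([s["z_map"] for s in S],0).astype(np.float32); s=dict(S[0]); s["z_map"]=Z
P=cloud(s,210,235,333,358); h=P[...,2]
hb=cv2.resize(h.astype(np.float32),None,fx=8,fy=8,interpolation=cv2.INTER_LINEAR)
for th in(.017,.020):
  v,u=np.nonzero((hb>th)&(hb<.04))
  Q=np.array([ray(s,((a+.5)/8-.5+333,(b+.5)/8-.5+210),.025)[:2] for a,b in zip(u,v)])
  cnt=cv2.findContours(((hb>th)&(hb<.04)).astype(np.uint8),cv2.RETR_EXTERNAL,cv2.CHAIN_APPROX_NONE)[0]
  k=max(cnt,key=cv2.contourArea)[:,0]; B=np.array([ray(s,((a+.5)/8-.5+333,(b+.5)/8-.5+210),.025)[:2] for a,b in k])
  M=cv2.moments(B.astype(np.float32).reshape(-1,1,2)*1000); ctr=np.array([M['m10'],M['m01']])/M['m00']/1000
  D=B-ctr; w=[]
  for a in range(0,60,2):
    tot=0
    for j in range(3):
      n=np.array([np.cos(np.radians(a+60*j)),np.sin(np.radians(a+60*j))]); p=D@n; tot+=p.max()-p.min()
    w.append(tot/3)
  ph=np.arctan2(D[:,1],D[:,0]); r=np.linalg.norm(D,axis=1)
  c6=np.sum(r*np.exp(6j*ph)); 
  print(th,ctr,"flat widths",np.round(np.array(w)*1000,1),"corner angle",np.degrees(np.angle(c6))/6,abs(c6)/len(r),r.mean())
g=cv2.resize(s["color"][210:235,333:358],None,fx=24,fy=24,interpolation=cv2.INTER_CUBIC); cv2.imwrite("pics/z4.png",g)
t=snapshot("side");cv2.imwrite("pics/z5.png",cv2.resize(t["color"][168:188,272:292],None,fx=28,fy=28,interpolation=cv2.INTER_CUBIC))
```

```text
0.017 [ 0.46442576 -0.2180563 ] flat widths [46.5 46.6 46.7 46.6 46.6 46.4 46.2 46.  45.7 45.4 45.  44.6 44.1 43.6
 43.1 42.7 42.4 42.4 42.7 43.2 43.6 44.  44.4 44.8 45.1 45.5 45.8 46.1
 46.3 46.4] corner angle 3.3912193972648996 0.0016573909504109777 0.021480317077352422
0.02 [ 0.46442214 -0.21828766] flat widths [45.5 45.6 45.7 45.6 45.6 45.4 45.3 45.1 44.8 44.5 44.1 43.7 43.2 42.7
 42.3 41.8 41.5 41.4 41.6 42.1 42.6 43.  43.3 43.6 44.  44.4 44.7 45.
 45.2 45.4] corner angle 4.187552687620322 0.0017426139819711 0.020866153712875937
```

View pics/z4.png

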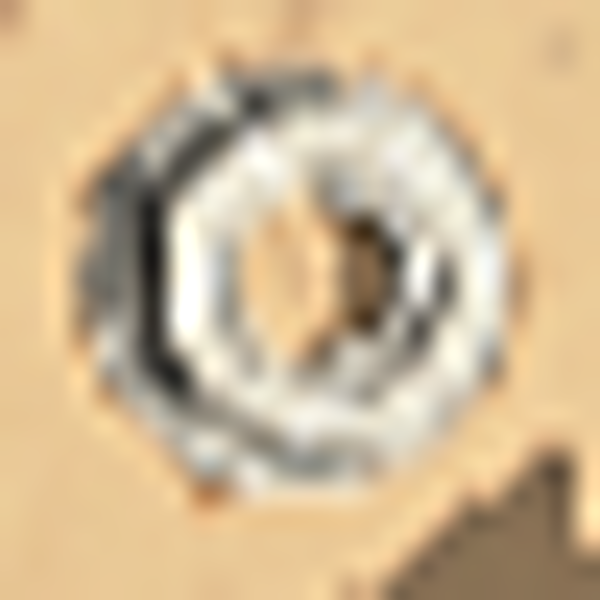

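View pics/z5.png

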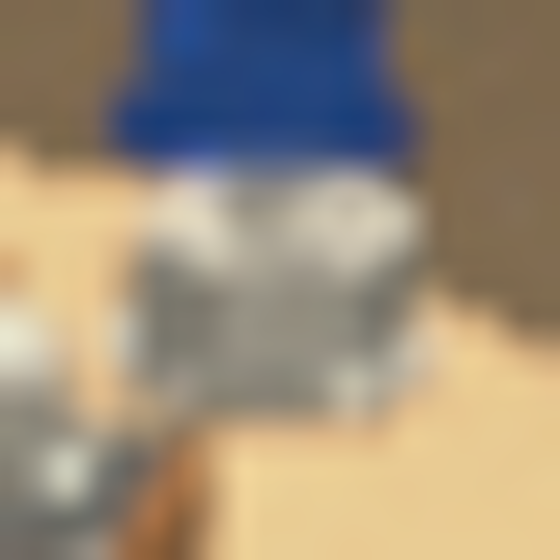

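Run:
```python
from h import *
import pickle
S=pickle.load(open("tops.pkl","rb"))
Z=np.median([s["z_map"] for s in S],0).astype(np.float32); s=dict(S[0]); s["z_map"]=Z
P=cloud(s,170,300,300,470).reshape(-1,3)
for x in np.arange(.2,.66,.04):
    row=[]
    for y in np.arange(-.64,-.08,.04):
        k=(abs(P[:,0]-x)<.02)&(abs(P[:,1]-y)<.02)&(P[:,2]<1); row.append(int(1000*P[k,2].max()) if k.sum() else -1)
    print("%.2f"%x,row)
```

```text
0.20 [-1, -1, -1, -1, -1, -1, -1, -1, -1, -1, -1, -1, -1, -1, -1]
0.24 [-1, -1, 0, 1, 3, 2, 1, 1, 2, 2, 0, -2, -1, -1, -1]
0.28 [-1, -1, 1, 3, 3, 3, 2, 2, 3, 3, 2, 2, 2, 2, 1]
0.32 [-1, -1, 2, 2, 3, 61, 60, 59, 24, 26, 2, 2, 2, 3, 2]
0.36 [-1, -1, 2, 3, 107, 82, 50, 60, 26, 27, 2, 3, 27, 26, 2]
0.40 [-1, -1, 2, 131, 126, 60, 61, 3, 3, 3, 2, 2, 26, 26, 2]
0.44 [-1, -1, 2, 2, 2, 3, 3, 23, 26, 23, 26, 26, 2, 3, 3]
0.48 [-1, -3, 3, 3, 3, 2, 2, 3, 27, 24, 26, 26, 2, 2, 2]
0.52 [-1, 0, 2, 3, 2, 2, 45, 45, 3, 2, 3, 2, 2, 2, 2]
0.56 [-1, 0, 2, 3, 3, 2, 46, 45, 2, 26, 26, 2, 2, 2, 2]
0.60 [-1, 1, 12, 2, 2, 3, 46, 44, 2, 3, 26, 2, 3, 2, 1]
0.64 [-1, -1, -1, -1, -1, -1, -1, 1, 1, 0, 0, 2, 2, 1, 0]
```

The tallest obstacle on the way is about 131 mm, so I travel at 220 mm.

Request:
send_rows(
  commands=[
    [0.27, [0.077, 0.16, 0], [0, 0, -0.0055]],
    [0.27, [0.077, 0.16, 0], [0, 0, -0.0055]],
    [0.27, [0.077, 0.16, 0], [0, 0, -0.0055]],
    [0.27, [0.077, 0.16, 0], [0, 0, -0.0055]],
    [0.27, [0.077, 0.16, 0], [0, 0, -0.0055]],
    [0.27, [0.077, 0.16, 0], [0, 0, -0.0055]],
    [0.27, [0.077, 0.16, 0], [0, 0, -0.0055]],
    [0.27, [0.077, 0.16, 0], [0, 0, -0.0055]],
    [0.27, [0.077, 0.16, 0], [0, 0, -0.0055]],
    [0.27, [0.077, 0.16, 0], [0, 0, -0.0055]],
  ],
)

```text
clock: 1.4
tool_pos: [0.4669, -0.2066, 0.2259]
orientation: [179.9, -0.0, 92.8]
force: [1.6, -0.8, 0.9]
opening: 0.0636
```

Request:
send_rows(
  commands=[
    [0.27, [-0.008, -0.048, -0.1], [0, 0, 0.003]],
    [0.27, [0, 0, -0.15], [0, 0, 0]],
    [0.27, [0, 0, -0.15], [0, 0, 0]],
    [0.27, [0, 0, -0.1], [0, 0, 0]],
    [0.27, [0, 0, 0], [0, 0, 0]],
  ],
)

```text
clock: 1.9
tool_pos: [0.4701, -0.2115, 0.1005]
orientation: [179.3, 0.1, 94.5]
force: [-0.0, 0.5, -0.1]
opening: 0.0643
```

Run:
```python
from h import *
o=sensors.get_obs(); print(o["tool_pos"],o["orientation"],o["joint_pos"],o["force"])
s=snapshot("side");cv2.imwrite("pics/z6.png",cv2.resize(s["color"][110:210,220:350],None,fx=6,fy=6,interpolation=cv2.INTER_CUBIC))
```

```text
[ 0.47012066 -0.21146377  0.10052121] [1.79348031e+02 7.97438064e-02 9.45280710e+01] [-2.37441676e+00  1.22619723e+01 -2.93950261e+01  1.09374841e-03
 -4.76861748e+01 -8.30977902e+01] [-0.04654113  0.49040903 -0.13257735]
```

View pics/z6.png

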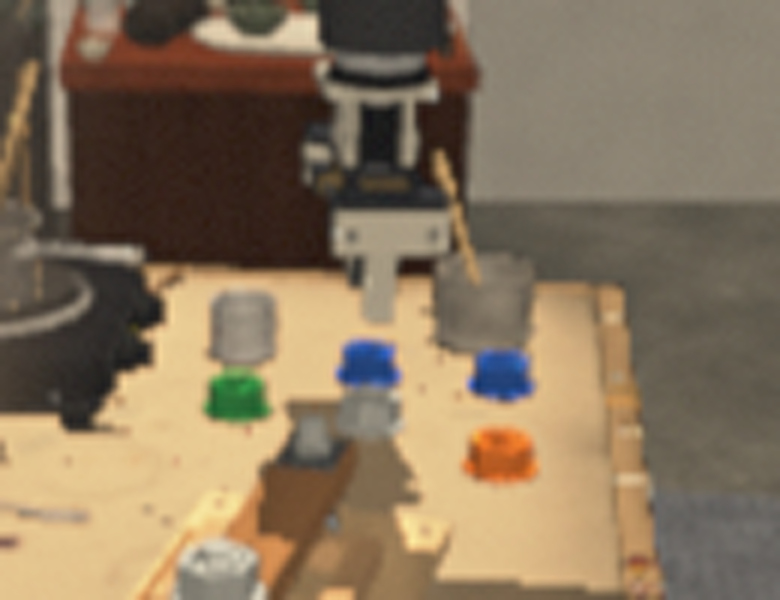

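Request:
send_rows(
  commands=[
    [0.27, [-0.02, -0.028, -0.04], [0, 0.0018, 0]],
    [0.27, [0, 0, -0.04], [0, 0, 0]],
    [0.27, [0, 0, -0.04], [0, 0, 0]],
    [0.27, [0, 0, 0], [0, 0, 0]],
  ],
)

```text
clock: 2.35
tool_pos: [0.4686, -0.2203, 0.0743]
orientation: [179.5, 0.2, 94.5]
force: [-0.3, 0.1, -0.4]
opening: 0.0635
```

Run:
```python
from h import *
o=sensors.get_obs(); print(o["tool_pos"],o["orientation"],o["qvel"],o["force"],ctrl.grasp_offset)
```

```text
[ 0.46859814 -0.22034298  0.07430401] [1.79542858e+02 1.69803353e-01 9.45420041e+01] [-0.20173448 -0.96651705  1.14895502  0.5657629  -0.86059443 -0.13722303] [-0.30230263  0.10883195 -0.40482697] 0.0188
```

Request:
send_rows(
  commands=[
    [0.27, [-0.015, 0.007, -0.07], [0, 0.0013, 0]],
    [0.27, [-0.003, 0, -0.07], [0, 0, 0]],
    [0.27, [0, 0, -0.07], [0, 0, 0]],
    [0.27, [0, 0, -0.02], [0, 0, 0]],
    [0.27, [0, 0, 0], [0, 0, 0]],
  ],
)

```text
clock: 2.85
tool_pos: [0.4663, -0.2193, 0.0175]
orientation: [179.7, 0.2, 94.6]
force: [-0.1, -0.7, -0.4]
opening: 0.064
```

Now down to about 9 mm, then close.

Request:
send_rows(
  commands=[
    [0.27, [-0.006, 0, -0.025], [0, 0, 0]],
    [0.27, [0, 0, -0.013], [0, 0, 0]],
    [0.27, [0, 0, 0], [0, 0, 0]],
  ],
)

```text
clock: 3.15
tool_pos: [0.4661, -0.2195, 0.0091]
orientation: [179.6, 0.3, 94.6]
force: [0.8, 0.5, 0.0]
opening: 0.064
```

Request:
send_rows(
  commands=[
    [0.6, [0, 0, 0], [0, 0, 0]],
    [0.6, [0, 0, 0], [0, 0, 0]],
    [0.6, [0, 0, 0], [0, 0, 0]],
    [0.6, [0, 0, 0], [0, 0, 0]],
    [0.6, [0, 0, 0], [0, 0, 0]],
  ],
)

```text
clock: 3.65
tool_pos: [0.4667, -0.2195, 0.0101]
orientation: [179.5, 0.3, 94.6]
force: [-0.5, -0.5, -1.5]
opening: 0.0405
```

Run:
```python
from h import *
o=sensors.get_obs(); print(o)
```

```text
{'clock': 3.65, 'joint_pos': array([ -3.20182678,  19.83711523, -34.62556148,   0.34489442,
       -34.98364001, -82.51104677]), 'qvel': array([-0.10005238, -0.02235835,  0.02994643, -0.22518867, -0.01011176,
       -0.10359814]), 'tau': array([ 3.45825560e-03, -4.68429101e+01,  1.85256994e+01,  4.47382540e+00,
       -6.72568521e-02, -1.71824136e-03]), 'tool_pos': array([ 0.46667508, -0.21950925,  0.01010323]), 'orientation': array([179.47765255,   0.2708527 ,  94.56751406]), 'force': array([-0.52275038, -0.48529634, -1.53182791]), 'moment': array([ 0.00844421,  0.05007286, -0.00498551]), 'opening': 0.04054083686224724}
```

Opening is 40.5 mm, so the nut is gripped on its flats. Lift, then carry.

Request:
send_rows(
  commands=[
    [0.6, [0, 0, 0.1], [0, 0.0014, 0]],
    [0.6, [0, 0, 0.18], [0, 0, 0]],
    [0.6, [0, 0, 0.18], [0, 0, 0]],
    [0.6, [0.03, 0.1, 0.1], [0, 0, 0.021]],
    [0.6, [0.03, 0.12, 0.04], [0, 0, 0.021]],
    [0.6, [0.03, 0.12, 0], [0, 0, 0.021]],
    [0.6, [0.03, 0.12, 0], [0, 0, 0.021]],
    [0.6, [0.03, 0.12, 0], [0, 0, 0.021]],
    [0.6, [0.03, 0.12, 0], [0, 0, 0.021]],
    [0.6, [0.02, 0.1, 0], [0, 0, 0.021]],
    [0.6, [0.01, 0.05, 0], [0, 0, 0.021]],
    [0.6, [0, 0, 0], [0, 0, 0]],
  ],
)

```text
clock: 4.85
tool_pos: [0.5156, 0.0017, 0.165]
orientation: [-179.8, 0.3, 157.3]
force: [-0.2, -1.0, -1.9]
opening: 0.0407
```

Run:
```python
from h import *
o=sensors.get_obs(); print(o["tool_pos"],o["orientation"],o["joint_pos"],o["force"],o["moment"],o["opening"])
for n,(a,b,c,d) in dict(side=(110,210,220,350),top=(150,250,220,350)).items():
  s=snapshot(n);cv2.imwrite(f"pics/c_{n}.png",cv2.resize(s["color"][a:b,c:d],None,fx=6,fy=6,interpolation=cv2.INTER_CUBIC))
```

```text
[0.51560639 0.00173403 0.16501459] [-179.7890739     0.25497574  157.28011155] [ 22.29082784   8.38255988 -24.54853466   0.39265145 -57.03843443
 -45.22473096] [-0.23734345 -0.98673056 -1.87079   ] [0.02529319 0.09481124 0.014076  ] 0.04071428968529927
```

View pics/c_side.png

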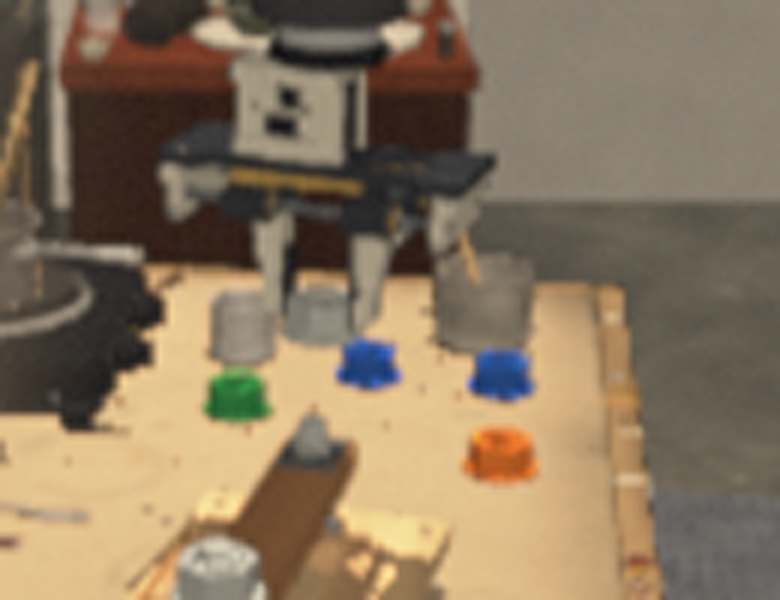

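View pics/c_top.png

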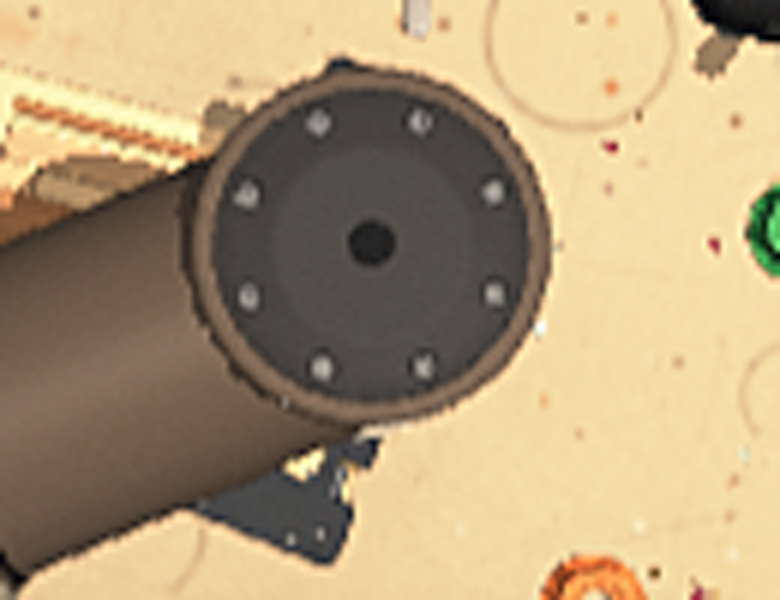

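Run:
```python
from h import *
s=snapshot("side");cv2.imwrite("pics/d.png",cv2.resize(s["color"][145:195,255:295],None,fx=12,fy=12,interpolation=cv2.INTER_CUBIC))
np.set_printoptions(linewidth=220)
P=cloud(s,155,172,262,288); print(np.round(P[...,1]*1000).astype(int)); print(np.round(P[...,2]*1000).astype(int))
import pickle; pickle.dump(s,open("sd.pkl","wb"))
```

```text
[[ -574  -576    -8    -4     0    -3    -5  1264  -577  -577  -571  -572  -567  -577  -576  -576    17    19    16    25    27    17     6 -1470 -1459 -1476]
 [ -559  -557    -5    -4    -5     7    -6   -17  -550  -549  -553  -549  -553  -568  -558  -557    14    20    19    19    25    19  -547  -565  -558  -560]
 [ -538  -543    -8    -1    -7    -5    -7   -15   -13   -14   -13   -16   -15   -14   -14   -16    15    14    17    24    20    14  -536  -536  -542  -541]
 [ -401  -398    -7    -4    -4    -3   -11    -8    -8   -12   -17   -19   -13   -15    -9    -5    21    14    19    22    23    12  -527  -524  -519  -516]
 [ -412  -400    -7    -5    -3     4     5     2     5   -12   -15    -8   -11   -14   -12    -4    15    21    18    22    20     9  -509  -506  -507  -508]
 [ -397  -405    -6    -9     0     3    -1     9    14    14    17    21    16    16    19    16    16    20    16    23    21     7  -491  -488  -488  -489]
 [ -352  -350    -4     0    -4    -1    -3     5    13    16    21    20    16    21    19    15    17    18    24    15    15     8  -474  -469 
[... 3165 characters left out ...]
 28   27   23   29    3    0    3]
 [  15   12   11    8    4    3    2    0    5    2    1  156  157    3    2   25   27   22   24   20   24   24   22   27    4    3]
 [   9   11    8    7    5    2    3    4    2    5    6    3    3    2    1   24   28   26   16   15   19   19   27   26    3    2]
 [   3    6    3    3   -1    1    1    1    2    3    2    2    2    2    4   20   20   24   26   25   25   25   24   23    2    3]
 [   3    4    0    1    0    2    3    3    4    3    0    1    2    3    3   16   18   17   21   23   18   23   18   18    2    1]
 [   3    3    2    6    3    2    3    3    3    0    4    3    3    4    5   12   14   15   15   14   16   15   12   14   10    4]]
```

View pics/d.png

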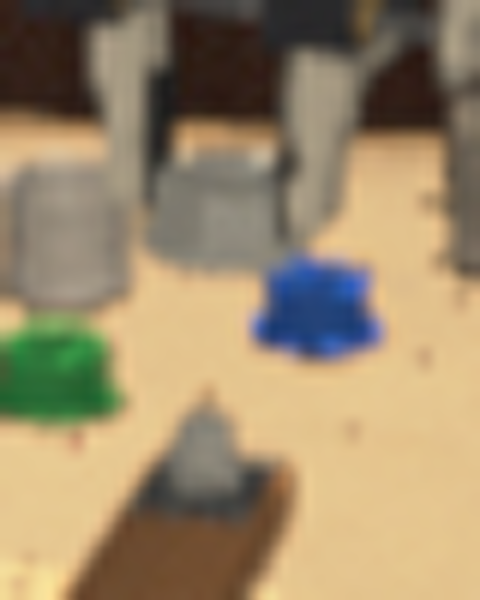

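Run:
```python
from h import *
import pickle
s=pickle.load(open("sd.pkl","rb"))
A=R.from_euler('xyz',s["attitude"],degrees=True).as_matrix()
def ry(u,v,y):
    d=A@(np.linalg.inv(s["mtx"])@np.array([u,v,1.])); return s["xyz"]+d*(y-s["xyz"][1])/d[1]
for u in (273,273.5): print("flange ctr",ry(u,165,.003))
print("tip",ry(271.9,180.,.0065))
g=cv2.cvtColor(s["color"],cv2.COLOR_BGR2GRAY).astype(int)
print(g[160:168,263:286]); print(s["color"][178:188,264:282].astype(int).sum(2)//3)
```

```text
flange ctr [0.51557474 0.003      0.15667987]
flange ctr [0.51368213 0.003      0.15668405]
tip [0.51871789 0.0065     0.0966403 ]
[[143 152 154 138  89 120 121 119 116 118 117 119 120 118 106  90 136 154
  148 129 147 192 192]
 [142 142 145 133  92 120 122 121 123 132 131 128 129 132 118  98 151 155
  147 130 151 195 196]
 [137 128 136 140 114 120 121 121 125 140 143 139 139 139 124  96 151 154
  143 128 163 196 199]
 [136 126 134 145 129 123 120 122 126 140 139 142 140 142 127  91 137 148
  149 157 188 199 198]
 [138 127 132 146 126 121 121 121 126 138 139 140 140 139 128  93 124 140
  165 189 200 199 199]
 [135 124 139 158 135 123 122 124 129 139 137 136 138 138 131 117 123 144
  185 199 200 200 199]
 [139 130 143 177 169 146 138 133 136 137 135 136 135 136 134 128 117 126
  159 167 176 185 186]
 [143 133 144 181 197 184 174 156 160 150 156 155 152 142 122 111 100  90
   97 101 115 135 150]]
[[104 147 189 191 189 190 184 163 148 179 188 189 189 190 191 190 189 190]
 [132 170 190 192 191 185 159 134 136 155 175 190 192 191 190 190 189 189]
 [178 192 192 192 189 170 131 127 126 134 158 187 189 189 188 189 188 187]
 [192 193 192 193 184 151 124 130 134 135 154 188 188 188 189 189 188 188]
 [193 192 193 185 156 125 124 130 133 131 139 170 174 179 181 188 191 189]
 [191 192 184 152 108 108 122 130 133 127 119 120 122 137 146 175 190 190]
 [191 188 164 102  73  97 116 120 123 126 114  79  70  94 120 150 190 190]
 [190 179 124  68  63  85 105 106 105 104 100  66  61  84 109 139 189 191]
 [184 149  89  59  61  69  80  80  79  73  69  60  62  79  93 139 189 191]
 [162 105  75  65  67  71  67  62  67  63  69  69  71  76  94 147 189 191]]
```

Request:
send_rows(
  commands=[
    [0.6, [0.02, 0.023, -0.05], [0, 0, 0]],
    [0.6, [0, 0, -0.08], [0, 0, 0]],
    [0.6, [0, 0, -0.05], [0, 0, 0]],
    [0.6, [0, 0, 0], [0, 0, 0]],
    [0.6, [0, 0, 0], [0, 0, 0]],
  ],
)

```text
clock: 5.5
tool_pos: [0.5201, 0.0032, 0.1161]
orientation: [-179.8, 0.2, 156.1]
force: [-0.5, 0.1, -1.6]
opening: 0.0407
```

Request:
send_rows(
  commands=[
    [0.6, [0.003, 0.02, 0], [0, 0, 0]],
    [0.6, [0, 0, 0], [0, 0, 0]],
    [0.6, [0, 0, 0], [0, 0, 0]],
  ],
)

```text
clock: 5.8
tool_pos: [0.5217, 0.0084, 0.1171]
orientation: [-179.8, 0.3, 156.0]
force: [0.8, -0.8, -2.3]
opening: 0.0407
```

Run:
```python
from h import *
import pickle
s=snapshot("side");cv2.imwrite("pics/e.png",cv2.resize(s["color"][155:200,250:295],None,fx=13,fy=13,interpolation=cv2.INTER_CUBIC))
o=sensors.get_obs(); print(o["tool_pos"],o["orientation"],o["force"],o["moment"])
```

```text
[0.52180907 0.00843787 0.11714321] [-179.81284443    0.2847674   155.96631075] [ 1.19759312  0.69467269 -1.65947599] [0.03813239 0.01945799 0.08318418]
```

View pics/e.png

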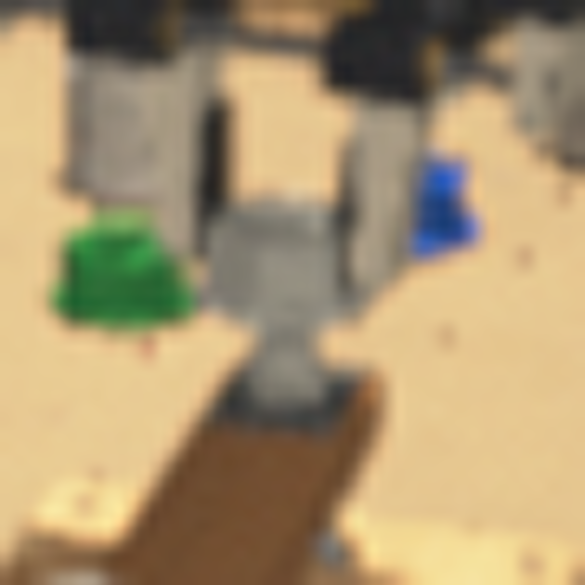

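Request:
send_rows(
  commands=[
    [0.6, [-0.005, -0.003, -0.015], [0, 0, 0]],
    [0.6, [0, 0, -0.015], [0, 0, 0]],
    [0.6, [0, 0, 0], [0, 0, 0]],
  ],
)

```text
clock: 6.15
tool_pos: [0.5207, 0.0078, 0.1097]
orientation: [-179.9, 0.3, 156.0]
force: [0.6, 0.4, -1.7]
opening: 0.0408
```

Request:
send_rows(
  commands=[
    [0.6, [0, 0, -0.012], [0, 0, 0]],
    [0.6, [0, 0, -0.012], [0, 0, 0]],
    [0.6, [0, 0, 0], [0, 0, 0]],
  ],
)

```text
clock: 6.45
tool_pos: [0.5205, 0.0078, 0.103]
orientation: [-179.9, 0.3, 156.0]
force: [-0.6, -0.2, -1.1]
opening: 0.0407
```

The nut is past the chamfer with no sign of contact. I'll continue slowly.

Request:
send_rows(
  commands=[
    [0.6, [0, 0, -0.012], [0, 0, 0]],
    [0.6, [0, 0, -0.012], [0, 0, 0]],
    [0.6, [0, 0, 0], [0, 0, 0]],
  ],
)

```text
clock: 6.75
tool_pos: [0.5206, 0.0078, 0.0964]
orientation: [-179.9, 0.3, 156.0]
force: [-0.3, 0.2, -2.6]
opening: 0.041
```

Request:
send_rows(
  commands=[
    [0.6, [0, 0, -0.008], [0, 0, 0]],
    [0.6, [0, 0, -0.008], [0, 0, 0]],
    [0.6, [0, 0, 0], [0, 0, 0]],
  ],
)

```text
clock: 7.05
tool_pos: [0.5206, 0.0077, 0.092]
orientation: [-179.9, 0.3, 156.0]
force: [0.2, 0.2, -1.3]
opening: 0.0405
```

Request:
send_rows(
  commands=[
    [0.6, [0, 0, -0.008], [0, 0, 0]],
    [0.6, [0, 0, 0], [0, 0, 0]],
  ],
)

```text
clock: 7.25
tool_pos: [0.5211, 0.0078, 0.0915]
orientation: [-179.9, 0.4, 156.0]
force: [-0.3, -0.2, -1.8]
opening: 0.0407
```

Request:
send_rows(
  commands=[
    [0.6, [0, 0, -0.008], [0, 0, 0]],
    [0.6, [0, 0, 0], [0, 0, 0]],
  ],
)

```text
clock: 7.45
tool_pos: [0.5214, 0.0079, 0.0915]
orientation: [-179.9, 0.5, 156.1]
force: [0.0, -0.2, -3.1]
opening: 0.0409
```

Run:
```python
from h import *
for i in range(2):
  o=sensors.get_obs(); print(o["tool_pos"],o["orientation"],o["force"],o["moment"])
```

```text
[0.52138531 0.00786387 0.09154961] [-179.88798911    0.45577414  156.06311758] [ 0.02510856 -0.24826403 -3.0599093 ] [0.00029884 0.13489093 0.01152524]
[0.52138531 0.00786387 0.09154961] [-179.88798911    0.45577414  156.06311758] [ 0.02510856 -0.24826403 -3.0599093 ] [0.00029884 0.13489093 0.01152524]
```

Request:
send_rows(
  commands=[
    [0.6, [0, 0, -0.008], [0, 0, 0]],
  ],
)

```text
clock: 7.55
tool_pos: [0.5218, 0.0079, 0.091]
orientation: [-179.9, 0.5, 156.1]
force: [-11.1, 3.4, 27.9]
opening: 0.0407
```

Contact: the nut rests on the thread with its underside at about 81 mm. I'll relieve the push and loosen the jaws to about 43 mm, so the nut rests under its own weight while the jaws drive the hexagon.

Request:
send_rows(
  commands=[
    [0.6, [0, 0, 0.002], [0, 0, 0]],
    [0.51, [0, 0, 0], [0, 0, 0]],
    [0.51, [0, 0, 0], [0, 0, 0]],
    [0.51, [0, 0, 0], [0, 0, 0]],
  ],
)

```text
clock: 7.95
tool_pos: [0.5223, 0.0081, 0.0917]
orientation: [-180.0, 0.6, 156.1]
force: [0.3, -0.5, -0.1]
opening: 0.0431
```

Run:
```python
from h import *
o=sensors.get_obs(); print(o["tool_pos"],o["orientation"],o["force"],o["moment"],o["joint_pos"])
s=snapshot("side");cv2.imwrite("pics/f.png",cv2.resize(s["color"][155:200,250:295],None,fx=13,fy=13,interpolation=cv2.INTER_CUBIC))
```

```text
[0.52232925 0.0080677  0.09174737] [-179.96624463    0.59015543  156.11205137] [ 0.29400866 -0.53694947 -0.12012766] [0.0796993  0.09592779 0.04553735] [ 22.77639423  13.55645084 -29.3119199    0.62110172 -46.75284713
 -47.08856932]
```

View pics/f.png

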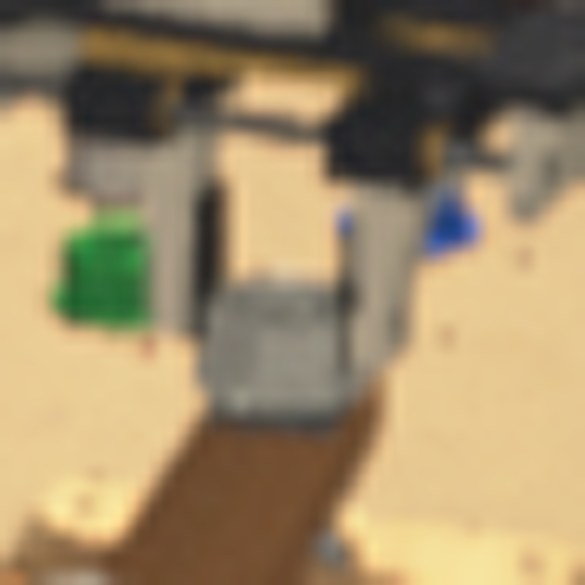

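Request:
send_rows(
  commands=[
    [0.51, [-0.006, 0, 0.002], [0.0007, 0.0015, 0]],
    [0.51, [0, 0, 0], [0, 0, 0.015]],
    [0.51, [0, 0, 0], [0, 0, 0.015]],
    [0.51, [0, 0, 0], [0, 0, 0.015]],
  ],
)

```text
clock: 8.4
tool_pos: [0.5209, 0.0081, 0.0921]
orientation: [-180.0, -0.1, 172.8]
force: [0.2, 0.2, 1.9]
opening: 0.0431
```

```bash
cat > st.py <<'E'
from h import *
o=sensors.get_obs(); print(np.round(o["clock"],2),np.round(o["tool_pos"],4),np.round(o["orientation"],2),np.round(o["force"],1),np.round(o["moment"],3),np.round(o["opening"],4),np.round(o["joint_pos"][5],1))
E
python3 st.py
```

```text
8.4 [0.5209 0.0081 0.0921] [-1.7998e+02 -1.2000e-01  1.7280e+02] [0.2 0.2 1.9] [ 0.054  0.315 -0.035] 0.0431 -29.6
```

```bash
cat > look.py <<'E'
from h import *
import sys,pickle
s=snapshot("side"); o=sensors.get_obs()
c=s["color"][160:200,255:290]; cv2.imwrite(f"pics/{sys.argv[1]}.png",cv2.resize(c,None,fx=14,fy=14,interpolation=cv2.INTER_CUBIC))
g=cv2.cvtColor(s["color"],cv2.COLOR_BGR2GRAY).astype(int)
print(g[172:190,269:275].mean(1).round().astype(int))
P=cloud(s,172,190,269,275); print((np.median(P[...,2],1)*1000).round(1))
E
python3 look.py g0; python3 st.py
```

```text
[202 203 203 204 175 144 131 120 131 137 137 137 136 137 110  75  80  85]
[  1.2   1.7   2.2   3.5 107.6 104.  101.1 107.7 104.1  99.6  96.4  92.9
  88.6  87.5  78.4  77.4  75.9  76.2]
8.45 [0.521  0.0081 0.0922] [-1.7998e+02 -1.2000e-01  1.7313e+02] [0.1 0.4 1. ] [-0.016  0.302 -0.017] 0.0429 -29.3
```

Request:
send_rows(
  commands=[
    [0.51, [0, 0, 0], [0, 0, 0.02]],
    [0.51, [0, 0, 0], [0, 0, 0.02]],
    [0.51, [0, 0, 0], [0, 0, 0.02]],
    [0.51, [0, 0, 0], [0, 0, 0.02]],
  ],
)

```text
clock: 8.85
tool_pos: [0.5205, 0.0078, 0.0927]
orientation: [180.0, -0.3, -157.6]
force: [-1.5, 0.4, 3.1]
opening: 0.043
```

```bash
python3 look.py g1; python3 st.py
```

```text
[202 203 203 187 150 127 117 125 136 138 138 139 137 142 114  72  79  85]
[  1.9   2.7   1.7 110.  107.5 103.7 100.7 108.6 104.5 100.5  96.2  91.8
  89.3  86.2  78.4  77.6  76.5  75.5]
8.9 [0.5206 0.0078 0.0927] [ 179.98   -0.24 -157.11] [-1.2  0.6  2.9] [-0.262  0.653  0.023] 0.0429 0.4
```

View pics/g1.png

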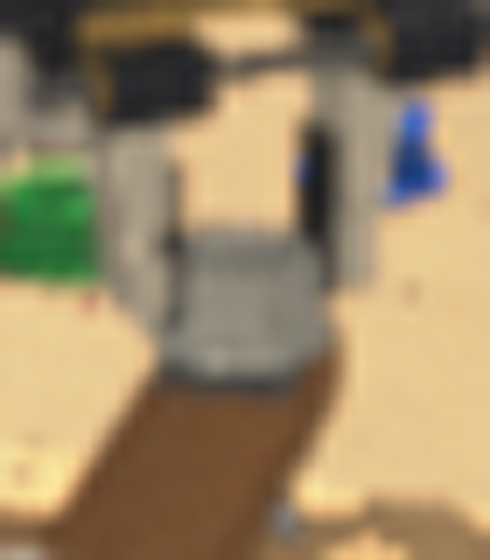

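Request:
send_rows(
  commands=[
    [0.51, [0, 0, 0.008], [0, 0.0008, 0]],
    [0.51, [0, 0, 0.004], [0, 0, 0]],
    [0.51, [0, 0, 0], [0, 0, 0]],
  ],
)

```text
clock: 9.2
tool_pos: [0.5207, 0.0079, 0.0957]
orientation: [179.8, -0.6, -157.7]
force: [0.1, -0.7, -0.0]
opening: 0.0429
```

```bash
python3 st.py;python3 look.py g2; python3 st.py
```

```text
9.2 [0.5207 0.0079 0.0957] [ 179.83   -0.55 -157.72] [ 0.1 -0.7 -0. ] [-0.13   0.171 -0.021] 0.0429 0.1
[202 203 202 179 144 139 126 127 138 138 138 138 136 144 116  73  79  84]
[  1.3   2.3   1.6 108.5 107.1 103.4  99.8 108.9 104.5 101.9  96.2  91.7
  90.   85.8  77.5  77.6  76.6  76. ]
9.25 [0.5206 0.0079 0.0956] [ 179.84   -0.56 -157.7 ] [ 1.5 -0.1  0.3] [-0.049  0.139 -0.006] 0.043 0.1
```

Request:
send_rows(
  commands=[
    [0.51, [0, 0, 0], [0.0006, -0.0014, 0.012]],
    [0.51, [0, 0, 0], [0, 0, 0.015]],
    [0.51, [0, 0, 0], [0, 0, 0.015]],
  ],
)

```text
clock: 9.55
tool_pos: [0.5191, 0.0073, 0.0953]
orientation: [179.8, -0.2, -142.5]
force: [-1.3, 0.3, 0.8]
opening: 0.043
```

```bash
python3 st.py;python3 look.py g3; python3 st.py
```

```text
9.55 [0.5191 0.0073 0.0953] [ 1.7980e+02 -1.7000e-01 -1.4249e+02] [-1.3  0.3  0.8] [-0.018  0.671 -0.02 ] 0.043 15.3
[190 190 190 163 129 126 119 124 135 136 135 138 138 148 119  73  78  85]
[  1.9   3.7   1.9 110.4 108.2 104.3  99.9 109.1 104.7 100.4  96.5  92.9
  89.7  85.8  78.5  77.6  75.8  76.2]
9.6 [0.5192 0.0074 0.0953] [ 1.7980e+02 -1.5000e-01 -1.4216e+02] [-1.6 -0.2  0.7] [-0.126  0.494 -0.021] 0.0429 15.6
```

Request:
send_rows(
  commands=[
    [0.51, [0, 0, 0], [0, 0, 0.015]],
    [0.51, [0, 0, 0], [0, 0, 0.015]],
    [0.51, [0, 0, 0], [0, 0, 0]],
  ],
)

```text
clock: 9.9
tool_pos: [0.5187, 0.0072, 0.095]
orientation: [179.8, -0.2, -131.5]
force: [0.5, 0.1, -0.7]
opening: 0.0432
```

```bash
python3 st.py;python3 look.py g4; python3 st.py
```

```text
9.9 [0.5187 0.0072 0.095 ] [ 179.77   -0.2  -131.51] [ 0.5  0.1 -0.7] [-0.138  0.177  0.01 ] 0.0432 26.2
[160 158 158 155 139 124 119 114 124 134 134 135 137 136 143 119  83  84]
[ 61.7  60.6  57.7  53.6 103.3 104.   99.5 101.8 105.3 101.   96.4  91.6
  88.   85.2  81.3  77.6  75.9  77. ]
9.95 [0.5188 0.0072 0.095 ] [ 179.77   -0.19 -131.66] [ 0.4 -0.1 -0.1] [-0.145  0.122  0.001] 0.0433 26.0
```

View pics/g4.png

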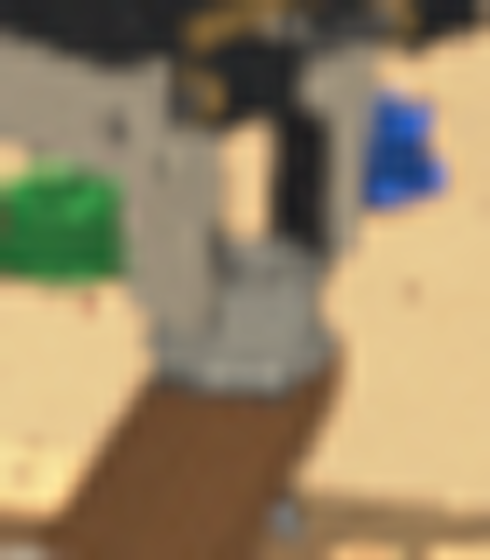

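View pics/g3.png

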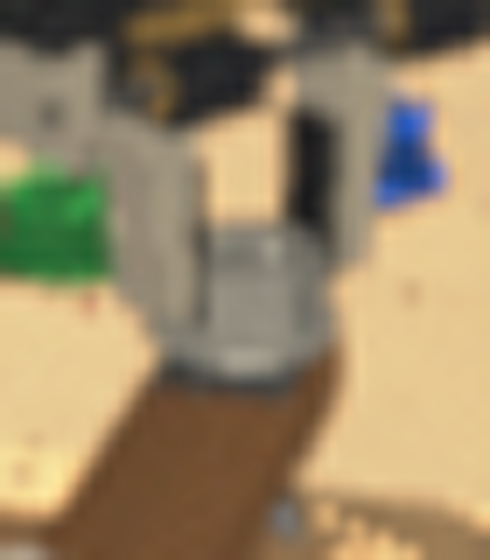

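Step 1's climb and the 6 mm drop are visible: the flange edge fell about one pixel row between yaw -142 and -131. Now clockwise.

Request:
send_rows(
  commands=[
    [0.51, [0, 0, -0.008], [0, 0, -0.012]],
    [0.51, [0, 0, -0.008], [0, 0, -0.015]],
    [0.51, [0, 0, 0], [0, 0, -0.015]],
    [0.51, [0, 0, 0], [0, 0, -0.015]],
    [0.51, [0, 0, 0], [0, 0, 0]],
  ],
)

```text
clock: 10.45
tool_pos: [0.5193, 0.0074, 0.0908]
orientation: [179.8, -0.2, -154.2]
force: [-0.4, -0.2, 0.5]
opening: 0.0426
```

```bash
python3 st.py;python3 look.py g5; python3 st.py
```

```text
10.45 [0.5193 0.0074 0.0908] [ 1.7979e+02 -1.5000e-01 -1.5425e+02] [-0.4 -0.2  0.5] [ 0.049  0.224 -0.051] 0.0426 3.6
[202 203 203 203 193 160 132 122 122 133 138 139 141 138 141 114  81  85]
[  2.5   3.1   1.7   1.7   1.3 103.4  99.1 101.6 103.6 100.6  96.1  92.2
  87.9  84.1  82.8  76.7  76.4  75.5]
10.5 [0.5193 0.0074 0.0908] [ 1.7980e+02 -1.5000e-01 -1.5404e+02] [-1.   0.1 -0.2] [ 0.038  0.13  -0.035] 0.0427 3.8
```

View pics/g5.png

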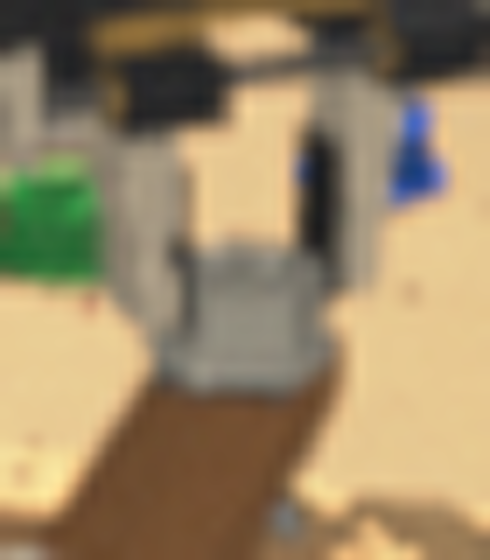

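Request:
send_rows(
  commands=[
    [0.51, [0, 0, -0.006], [0, 0, -0.015]],
    [0.51, [0, 0, -0.006], [0, 0, -0.015]],
    [0.51, [0, 0, 0], [0, 0, -0.015]],
    [0.51, [0, 0, 0], [0, 0, -0.015]],
    [0.51, [0, 0, 0], [0, 0, -0.015]],
  ],
)

```text
clock: 11.0
tool_pos: [0.5203, 0.0078, 0.0882]
orientation: [179.8, -0.0, 178.3]
force: [0.9, -0.3, -0.2]
opening: 0.0428
```

```bash
python3 st.py;python3 look.py g6; python3 st.py
```

```text
11.0 [0.5203 0.0078 0.0882] [ 1.7980e+02 -5.0000e-02  1.7831e+02] [ 0.9 -0.3 -0.2] [ 0.056 -0.059  0.014] 0.0428 -23.8
[202 202 203 203 202 172 139 127 120 130 136 136 136 135 137 115  87  84]
[  2.5   1.    1.7   2.4   2.8 103.3 100.4 100.3 104.6 100.6  95.7  92.7
  88.1  84.4  81.   76.6  75.6  76. ]
11.05 [0.5203 0.0078 0.0883] [ 1.7980e+02 -5.0000e-02  1.7798e+02] [ 0.6 -0.6 -1.1] [ 0.035 -0.002  0.028] 0.0433 -24.1
```

Request:
send_rows(
  commands=[
    [0.51, [0, 0, -0.003], [0, 0, -0.015]],
    [0.51, [0, 0, -0.003], [0, 0, -0.015]],
    [0.51, [0, 0, 0], [0, 0, -0.015]],
    [0.51, [0, 0, 0], [0, 0, -0.015]],
  ],
)

```text
clock: 11.45
tool_pos: [0.5213, 0.0077, 0.0879]
orientation: [179.8, 0.1, 156.3]
force: [-0.2, -0.5, 2.2]
opening: 0.0427
```

```bash
python3 st.py;python3 look.py g7; python3 st.py
```

```text
11.45 [0.5213 0.0077 0.0879] [1.7980e+02 6.0000e-02 1.5634e+02] [-0.2 -0.5  2.2] [-0.197  0.46   0.011] 0.0427 -45.9
[204 203 204 204 201 170 132 121 117 130 138 138 138 138 138 116  90  84]
[  3.    1.9   2.1   2.    0.7 103.1  99.7 100.3 104.  100.9  97.4  92.5
  88.   84.   82.3  77.3  76.1  75.3]
11.5 [0.5212 0.0077 0.0879] [1.7980e+02 6.0000e-02 1.5601e+02] [-0.8  0.4  1.8] [-0.044  0.275  0.028] 0.0427 -46.3
```

Request:
send_rows(
  commands=[
    [0.51, [0, 0, -0.003], [0, 0, -0.015]],
    [0.51, [0, 0, -0.003], [0, 0, -0.015]],
    [0.51, [0, 0, 0], [0, 0, -0.015]],
    [0.51, [0, 0, 0], [0, 0, -0.015]],
  ],
)

```text
clock: 11.9
tool_pos: [0.5215, 0.0074, 0.0875]
orientation: [179.8, 0.1, 134.7]
force: [-1.3, -0.1, 2.1]
opening: 0.043
```

```bash
python3 st.py;python3 look.py g8; python3 st.py
```

```text
11.9 [0.5215 0.0074 0.0875] [1.7980e+02 1.2000e-01 1.3471e+02] [-1.3 -0.1  2.1] [-0.102  0.427  0.091] 0.043 -67.7
[191 186 184 181 172 145 122 114 111 125 134 137 136 136 137 118  91  85]
[  3.    2.3   3.8   1.7   2.9 102.   99.3 101.7 102.9 100.5  97.1  92.4
  88.2  83.2  81.5  78.   74.7  74.7]
11.95 [0.5215 0.0074 0.0875] [1.7980e+02 1.2000e-01 1.3437e+02] [-0.9 -0.5  1.5] [0.05  0.377 0.   ] 0.043 -68.1
```

View pics/g8.png

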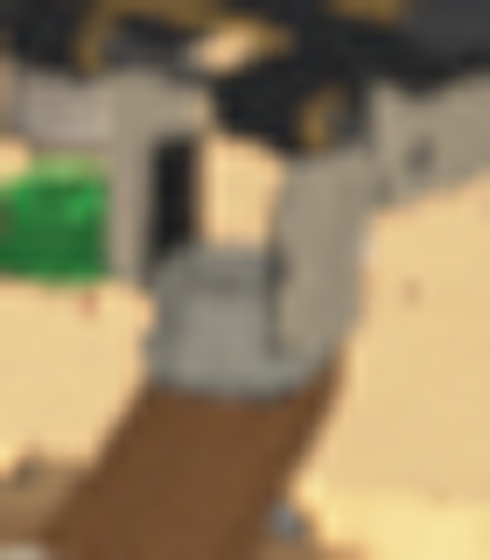

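Request:
send_rows(
  commands=[
    [0.51, [0, 0, 0.004], [0, 0, -0.015]],
    [0.51, [0, 0, 0], [0, 0, -0.015]],
    [0.51, [0, 0, 0], [0, 0, -0.015]],
    [0.51, [0, 0, 0], [0, 0, -0.015]],
  ],
)

```text
clock: 12.35
tool_pos: [0.5211, 0.0071, 0.0874]
orientation: [179.9, 0.1, 113.3]
force: [0.1, -0.5, -0.2]
opening: 0.0428
```

```bash
python3 st.py;python3 look.py g9; python3 st.py
```

```text
12.35 [0.5211 0.0071 0.0874] [1.7986e+02 1.0000e-01 1.1330e+02] [ 0.1 -0.5 -0.2] [-0.056 -0.025  0.092] 0.0428 -89.2
[108 106 109 108 104 121 129 122 120 130 138 139 139 136 135 120  95  84]
[143.2 138.8 136.3 117.4 115.2 109.8 107.4 106.3 106.9 101.7  99.   94.4
  88.2  84.1  81.1  77.   75.   74.8]
12.4 [0.5211 0.0071 0.0874] [1.7986e+02 1.0000e-01 1.1297e+02] [-0.2 -1.3 -0.5] [-0.148 -0.019 -0.002] 0.043 -89.6
```

Request:
send_rows(
  commands=[
    [0.51, [0, 0, 0], [0, 0, -0.015]],
    [0.51, [0, 0, -0.002], [0, 0, -0.015]],
  ],
)

```text
clock: 12.6
tool_pos: [0.521, 0.0071, 0.0868]
orientation: [179.9, 0.1, 102.6]
force: [-2.2, -0.1, 4.3]
opening: 0.0429
```

```bash
python3 st.py;python3 look.py g10; python3 st.py
```

```text
12.6 [0.521  0.0071 0.0868] [1.7987e+02 1.0000e-01 1.0261e+02] [-2.2 -0.1  4.3] [0.428 0.722 0.046] 0.0429 -100.0
[138 150 156 142 122 128 140 140 138 141 143 144 144 139 134 123  99  84]
[164.6 161.2 157.2 133.2 128.1 122.9 118.3 114.4 111.2 105.6 102.5  98.6
  94.7  87.9  81.3  77.9  76.   75.3]
12.65 [0.521  0.0071 0.0868] [1.7987e+02 1.0000e-01 1.0230e+02] [-1.8  1.2  3.4] [0.138 0.397 0.012] 0.0431 -100.3
```

Request:
send_rows(
  commands=[
    [0.51, [0, 0, 0.002], [0, 0, -0.015]],
    [0.51, [0, 0, 0], [0, 0, -0.015]],
    [0.51, [0, 0, 0], [0, 0, -0.015]],
  ],
)

```text
clock: 12.95
tool_pos: [0.521, 0.0069, 0.0865]
orientation: [179.9, 0.1, 86.8]
force: [0.2, -0.8, 0.0]
opening: 0.0429
```

```bash
python3 st.py;python3 look.py g11; python3 st.py
```

```text
12.95 [0.521  0.0069 0.0865] [1.7988e+02 1.1000e-01 8.6820e+01] [ 0.2 -0.8  0. ] [-0.255 -0.182  0.075] 0.0429 -115.8
[159 159 158 157 159 160 157 158 156 153 153 158 160 150 139 129 106  85]
[164.3 158.9 156.3 133.7 129.2 124.6 120.7 116.5 112.1 107.4 103.9  99.4
  94.7  91.3  81.3  79.5  75.5  74.8]
13.0 [0.521  0.0069 0.0865] [1.7989e+02 1.1000e-01 8.6480e+01] [ 0.  -1.3 -1.9] [-0.307 -0.309  0.099] 0.0424 -116.1
```

Request:
send_rows(
  commands=[
    [0.51, [0, 0, 0], [0, 0, -0.015]],
    [0.51, [0, 0, 0], [0, 0, -0.015]],
  ],
)

```text
clock: 13.2
tool_pos: [0.521, 0.0068, 0.0862]
orientation: [179.9, 0.1, 76.3]
force: [0.4, 0.1, -1.1]
opening: 0.0433
```

```bash
python3 st.py;python3 look.py g12; python3 st.py
```

```text
13.2 [0.521  0.0068 0.0862] [1.7989e+02 1.2000e-01 7.6270e+01] [ 0.4  0.1 -1.1] [-0.258 -0.251  0.145] 0.0433 -126.3
[149 154 156 146 130 132 142 142 140 143 146 148 147 145 140 142 118  85]
[164.3 160.4 156.7 133.1 128.  123.9 119.5 115.5 113.3 106.6 102.1  97.5
  93.8  89.5  81.9  77.6  73.9  74.3]
13.25 [0.521  0.0068 0.0861] [1.7989e+02 1.2000e-01 7.5950e+01] [ 0.5 -1.5 -1.9] [-0.329 -0.283  0.076] 0.0429 -126.7
```

View pics/g12.png

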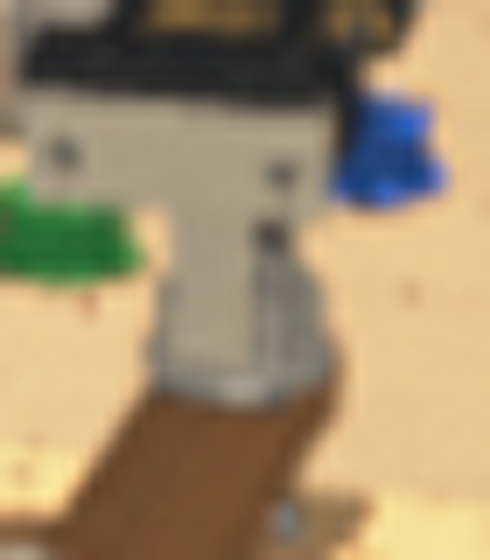

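The predicted end is close to joint 6's limit, so I'll regrasp 60° back.

Request:
send_rows(
  commands=[
    [0.3, [0, 0, 0], [0, 0, 0]],
    [0.3, [0, 0, 0], [0, 0, 0]],
    [0.3, [0, 0, 0], [0, 0, 0]],
  ],
)

```text
clock: 13.55
tool_pos: [0.5212, 0.0069, 0.0862]
orientation: [179.9, 0.1, 76.9]
force: [-0.2, 0.1, -0.1]
opening: 0.0593
```

```bash
python3 st.py;python3 look.py r0; python3 st.py
```

```text
13.55 [0.5212 0.0069 0.0862] [1.7988e+02 1.0000e-01 7.6860e+01] [-0.2  0.1 -0.1] [ 0.022  0.024 -0.029] 0.0593 -125.8
[150 154 156 143 126 126 138 142 141 144 144 147 147 148 143 144 118  85]
[164.4 160.8 156.6 136.7 132.1 127.7 122.5 120.2 115.2 108.9 105.2 102.3
  97.1  93.3  89.4  77.8  74.4  74.3]
13.6 [0.5212 0.0069 0.0863] [1.7988e+02 1.0000e-01 7.6830e+01] [ 1.5 -0.4  0. ] [-0.054 -0.045  0.003] 0.0609 -125.8
```

Request:
send_rows(
  commands=[
    [0.3, [0, 0, 0], [0, 0, 0.021]],
    [0.3, [0, 0, 0], [0, 0, 0.021]],
    [0.3, [0, 0, 0], [0, 0, 0.021]],
    [0.3, [0, 0, 0], [0, 0, 0.021]],
    [0.3, [0, 0, 0], [0, 0, 0.021]],
    [0.3, [0, 0, 0], [0, 0, 0.021]],
    [0.3, [0, 0, 0], [0, 0, 0.021]],
    [0.3, [0, 0, 0], [0, 0, 0.012]],
    [0.3, [0, 0, 0], [0, 0, 0]],
  ],
)

```text
clock: 14.5
tool_pos: [0.5218, 0.0075, 0.087]
orientation: [179.8, 0.1, 137.4]
force: [-0.5, 0.1, 0.5]
opening: 0.0613
```

```bash
python3 st.py;python3 look.py r1; python3 st.py
```

```text
14.5 [0.5218 0.0075 0.087 ] [1.7979e+02 1.0000e-01 1.3742e+02] [-0.5  0.1  0.5] [ 0.006  0.033 -0.031] 0.0613 -65.0
[203 203 204 204 203 182 146 123 123 132 138 140 140 141 139 142 118  85]
[  2.8   2.8   2.7   2.7   3.1 100.5  99.2 100.9  98.8 101.   96.3  92.1
  88.6  84.4  81.4  78.9  74.6  74.5]
14.55 [0.5217 0.0075 0.087 ] [1.7979e+02 1.0000e-01 1.3726e+02] [ 0.5 -0.4  0.4] [-0.018  0.098 -0.009] 0.0614 -65.1
```

View pics/r1.png

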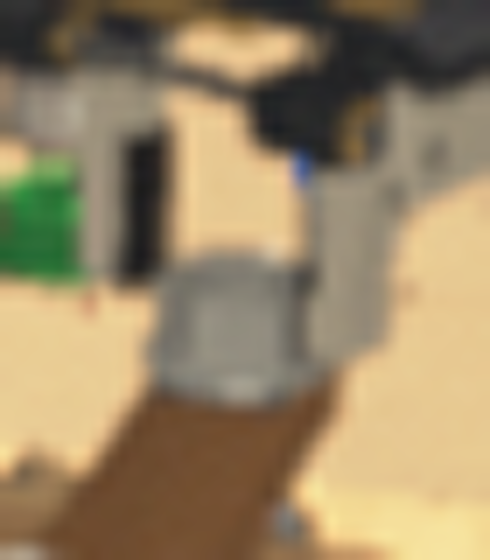

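Request:
send_rows(
  commands=[
    [0.51, [0, 0, -0.002], [0, 0, 0]],
    [0.51, [0, 0, 0], [0, 0, 0]],
    [0.51, [0, 0, 0], [0, 0, -0.012]],
    [0.51, [0, 0, 0], [0, 0, -0.012]],
    [0.51, [0, 0, 0], [0, 0, -0.012]],
  ],
)

```text
clock: 15.05
tool_pos: [0.521, 0.0075, 0.0862]
orientation: [179.8, 0.1, 123.6]
force: [0.9, 1.0, -1.0]
opening: 0.0434
```

```bash
python3 st.py
```

```text
15.05 [0.521  0.0075 0.0862] [1.7985e+02 6.0000e-02 1.2358e+02] [ 0.9  1.  -1. ] [ 0.221 -0.113  0.138] 0.0434 -78.9
```

Request:
send_rows(
  commands=[
    [0.51, [0, 0, 0], [0, 0, -0.015]],
    [0.51, [0, 0, 0], [0, 0, -0.015]],
  ],
)

```text
clock: 15.25
tool_pos: [0.521, 0.0075, 0.0858]
orientation: [179.9, 0.1, 112.3]
force: [1.2, -0.4, -2.9]
opening: 0.0433
```

```bash
python3 st.py;python3 look.py r2; python3 st.py
```

```text
15.25 [0.521  0.0075 0.0858] [1.7985e+02 6.0000e-02 1.1227e+02] [ 1.2 -0.4 -2.9] [-0.234 -0.499  0.15 ] 0.0433 -90.3
[101  98 103 104  98 106 123 125 124 133 138 140 138 136 135 140 116  84]
[143.4 140.2 135.5 118.3 114.2 111.1 107.5 106.4 104.2 103.2  98.8  95.1
  91.2  84.7  80.1  78.3  74.   73.9]
15.3 [0.521  0.0075 0.0858] [1.7985e+02 6.0000e-02 1.1194e+02] [ 0.8  0.1 -2.2] [-0.133 -0.46  -0.008] 0.0431 -90.6
```

```bash
cat > beam.py <<'E'
from h import *
import pickle
s0=pickle.load(open("side.pkl","rb"))
S=[snapshot("side") for _ in range(2)]
def zz(s):
    P=cloud(s,186,198,258,280); return P
P0=zz(s0)
Ps=[zz(s) for s in S]
m=(P0[...,2]>.066)&(P0[...,2]<.085)&(P0[...,1]<.05)
for P in Ps: m&=(P[...,2]>.062)&(P[...,2]<.085)
d=np.mean([P[...,2] for P in Ps],0)-P0[...,2]
r=188; 
print("beam dz mm",round(1000*d[m].mean(),2),"+-",round(1000*d[m].std()/m.sum()**.5,2),m.sum(),"mean y",round(P0[m][:,1].mean(),3))
E
python3 beam.py; python3 st.py
```

```text
beam dz mm -0.85 +- 0.34 54 mean y 0.033
15.4 [0.521  0.0075 0.0858] [1.7985e+02 5.0000e-02 1.1261e+02] [ 1.1  0.6 -2.5] [-0.109 -0.571 -0.1  ] 0.0435 -89.9
```

Request:
send_rows(
  commands=[
    [0.51, [0, 0, 0], [0, 0, -0.015]],
    [0.51, [0, 0, 0], [0, 0, -0.015]],
    [0.51, [0, 0, 0], [0, 0, -0.015]],
  ],
)

```text
clock: 15.7
tool_pos: [0.5211, 0.0073, 0.0854]
orientation: [179.9, 0.1, 96.5]
force: [1.5, -0.5, -3.1]
opening: 0.0433
```

```bash
python3 st.py;python3 beam.py; python3 st.py
```

```text
15.7 [0.5211 0.0073 0.0854] [1.7986e+02 7.0000e-02 9.6470e+01] [ 1.5 -0.5 -3.1] [-0.202 -0.54   0.309] 0.0433 -106.1
beam dz mm -1.02 +- 0.34 55 mean y 0.033
15.8 [0.5211 0.0073 0.0854] [1.7986e+02 7.0000e-02 9.6560e+01] [ 1.3 -2.6 -3.6] [-0.357 -0.759 -0.004] 0.0434 -106.0
```

Request:
send_rows(
  commands=[
    [0.51, [0, 0, 0], [0, 0, -0.012]],
  ],
)

```text
clock: 15.9
tool_pos: [0.5211, 0.0072, 0.0853]
orientation: [179.9, 0.1, 92.5]
force: [1.3, -1.9, -3.2]
opening: 0.0433
```

```bash
python3 st.py
```

```text
15.9 [0.5211 0.0072 0.0853] [1.7986e+02 7.0000e-02 9.2490e+01] [ 1.3 -1.9 -3.2] [-0.202 -0.575  0.39 ] 0.0433 -110.1
```

Request:
send_rows(
  commands=[
    [0.51, [0, 0, 0], [0, 0, -0.012]],
  ],
)

```text
clock: 16.0
tool_pos: [0.5211, 0.0071, 0.0851]
orientation: [179.9, 0.1, 88.3]
force: [0.9, -0.5, -3.5]
opening: 0.043
```

```bash
python3 st.py
```

```text
16.0 [0.5211 0.0071 0.0851] [1.7986e+02 8.0000e-02 8.8300e+01] [ 0.9 -0.5 -3.5] [-0.236 -0.671  0.336] 0.043 -114.3
```

Request:
send_rows(
  commands=[
    [0.51, [0, 0, 0], [0, 0, -0.012]],
  ],
)

```text
clock: 16.1
tool_pos: [0.5211, 0.0071, 0.085]
orientation: [179.9, 0.1, 84.1]
force: [0.7, -2.0, -3.6]
opening: 0.0428
```

```bash
python3 st.py; sed -i 's#^P0=zz(s0)#P0=(zz(s0)+zz(pickle.load(open("sd.pkl","rb"))))/2#' beam.py; python3 beam.py
```

```text
16.1 [0.5211 0.0071 0.085 ] [1.7986e+02 9.0000e-02 8.4120e+01] [ 0.7 -2.  -3.6] [-0.2   -0.696  0.397] 0.0428 -118.5
beam dz mm -1.16 +- 0.33 54 mean y 0.032
```

Torque has risen to about 0.39 N m, but the beam-depth estimate disagrees. I'll check the depth more carefully before turning further.

```bash
cat > beam2.py <<'E'
from h import *
import pickle
A=[pickle.load(open("side.pkl","rb")),pickle.load(open("sd.pkl","rb"))]
S=[snapshot("side") for _ in range(3)]
pickle.dump(S,open("now.pkl","wb"))
f=lambda L:np.median([cloud(s,184,200,256,282)[...,2] for s in L],0)*1000 if len(L)>2 else np.mean([cloud(s,184,200,256,282)[...,2] for s in L],0)*1000
np.set_printoptions(linewidth=220)
print(f(A).round().astype(int)); print(f(S).round().astype(int))
E
python3 beam2.py; python3 st.py
```

```text
[[  4   2   2   4   3   0   2   2   1   4   3  78  78  80  82  84  83  83  83  79  77  79  76  72   4   3]
 [  2   3   3   3   1   2   2   2   1   2  78  78  78  78  78  80  80  79  78  77  78  77  74  67   1   0]
 [  4   5   3   0   0   2   3   1   2   1  78  78  78  79  79  78  79  78  77  80  77  76  71  62   3   3]
 [  0   3   4   2   2   1   2   1   0  77  77  76  76  77  77  78  77  77  79  79  76  74  64  58   2   1]
 [  3   1   1   4   5   2   2   2  75  77  76  76  77  77  77  77  77  77  77  77  76  69  61   1   3   2]
 [313   1   2   3   1   2   3  74  76  75  74  76  75  75  76  76  78  78  76  75  71  64  57   1   3   2]
 [  2   3   2   1   1   3   2  76  77  76  74  76  76  77  75  76  75  75  75  75  66  61   3   2   2   1]
 [  4   3   1   0   0   2  76  77  75  76  74  77  75  76  75  76  76  77  74  69  63  55   1   1   2   2]
 [ 20  21  21  19  19  75  77  76  74  76  77  76  77  74  75  76  76  76  72  66  59   1   2   3   1   3]
 [ 19  19  21  20  19  75  75  75  75  77  75  75  75  76  74  76  74 348  68  62   2   2   1   2   3   0]
 [ 21  19  20  21  73  77  76 
[... 1743 characters left out ...]
4  74  73  71  63  56  20  20   2   2   2   1]
 [ 20  19  18  20  73  74  73  75  73  73  74  73  74  73  73  72  72  67  61  54  20  20  20  20  19  19]
 [ 47  46  45  74  74  73  73  72  73  73  74  74  73  72  74  73  69  63  56  32  19  20  19  20  19  20]
 [ 47  46  72  73  73  73  74  73  73  73  73  73  71  74  74  72  66  58  52  27  23  19  20  19  19  19]
 [ 45  44  74  73  72  72  74  74  72  74  73  73  74  73  74  69  62  54  45  46  46  46  45  20  19  21]
 [108 109  73  73  74  73  74  75  73  74  73  74  73  73  71  63  58  48  47  45  47  47  47  46  45  47]]
16.35 [0.5211 0.0071 0.085 ] [1.7987e+02 8.0000e-02 8.4190e+01] [ 1.8 -2.  -5.5] [-0.386 -0.891  0.145] 0.0431 -118.4
```

Run:
```python
from h import *
import pickle
A=[pickle.load(open("side.pkl","rb")),pickle.load(open("sd.pkl","rb"))]
S=pickle.load(open("now.pkl","rb"))
g=lambda L:[cloud(s,184,230,230,282) for s in L]
a=g(A);b=g(S)
za=np.mean([p[...,2] for p in a],0);zb=np.mean([p[...,2] for p in b],0); y=a[0][...,1]
m0=((za>.0655)&(za<.085)).astype(np.uint8); m1=((zb>.0655)&(zb<.085)).astype(np.uint8)
m=cv2.erode(m0&m1,np.ones((3,3),np.uint8)).astype(bool); m[:4]=False
for lo,hi in((-.05,.03),(.03,.06),(.06,.1),(.1,.15)):
    k=m&(y>lo)&(y<hi); d=(zb-za)[k]*1000; print(lo,hi,k.sum(),d.mean().round(2),(d.std()/max(1,k.sum())**.5).round(2))
```

```text
-0.05 0.03 0 nan nan
0.03 0.06 30 -2.97 0.23
0.06 0.1 39 -2.09 0.18
0.1 0.15 42 -1.63 0.15<stdin>:11: RuntimeWarning: Mean of empty slice.
  ret = ret.dtype.type(ret / rcount)
  ret = _var(a, axis=axis, dtype=dtype, out=out, ddof=ddof,
  arrmean = um.true_divide(arrmean, div, out=arrmean,
  ret = ret.dtype.type(ret / rcount)
```

The beam has dropped about 3.6 mm at the stud, against 2.7 mm for first contact. That is roughly 0.9 mm of cork compression, or about 13 N, which fits the torque rise. It's snug, so I'll let go and retreat.

Request:
send_rows(
  commands=[
    [0.51, [0, 0, 0], [0, 0, 0.004]],
    [0.25, [0, 0, 0], [0, 0, 0]],
    [0.25, [0, 0, 0], [0, 0, 0]],
    [0.25, [0, 0, 0], [0, 0, 0]],
    [0.25, [0, 0, 0], [0, 0, 0]],
  ],
)

```text
clock: 16.85
tool_pos: [0.5211, 0.0073, 0.0858]
orientation: [179.9, 0.1, 86.1]
force: [0.1, -0.2, -0.0]
opening: 0.065
```

```bash
python3 st.py
```

```text
16.85 [0.5211 0.0073 0.0858] [1.7986e+02 6.0000e-02 8.6070e+01] [ 0.1 -0.2 -0. ] [0.012 0.03  0.031] 0.065 -116.5
```

Request:
send_rows(
  commands=[
    [0.25, [0, 0, 0.05], [0, 0, 0]],
    [0.25, [0, 0, 0.1], [0, 0, 0]],
    [0.25, [0, 0, 0.15], [0, 0, 0]],
    [0.25, [0, 0, 0.15], [0, 0, 0]],
    [0.25, [0, -0.15, 0.1], [0, 0, 0]],
    [0.25, [0, -0.15, 0], [0, 0, 0]],
    [0.25, [0, -0.15, 0], [0, 0, 0]],
    [0.25, [0, -0.15, 0], [0, 0, 0]],
    [0.25, [0, -0.15, 0], [0, 0, 0]],
    [0.25, [0, 0, 0], [0, 0, 0]],
    [0.25, [0, 0, 0], [0, 0, 0]],
  ],
)

```text
clock: 17.95
tool_pos: [0.5193, -0.1868, 0.2313]
orientation: [179.7, 0.2, 86.4]
force: [0.3, -0.2, 0.3]
opening: 0.0658
```

```bash
python3 st.py; python3 beam2.py >/dev/null
python3 - <<'E'
from h import *
import pickle
A=[pickle.load(open("side.pkl","rb")),pickle.load(open("sd.pkl","rb"))]
S=pickle.load(open("now.pkl","rb"))
g=lambda L:[cloud(s,184,230,230,282) for s in L]
a=g(A);b=g(S)
za=np.mean([p[...,2] for p in a],0);zb=np.mean([p[...,2] for p in b],0); y=a[0][...,1]
m=cv2.erode((((za>.0655)&(za<.085))&((zb>.0655)&(zb<.085))).astype(np.uint8),np.ones((3,3),np.uint8)).astype(bool); m[:4]=False
for lo,hi in((-.05,.06),(.06,.1),(.1,.15)):
    k=m&(y>lo)&(y<hi); d=(zb-za)[k]*1000; print(k.sum(),d.mean().round(2),"at stud",(d/((.208-y[k])/.201)).mean().round(2))
cv2.imwrite("pics/h1.png",cv2.resize(S[0]["color"][160:230,240:310],None,fx=8,fy=8,interpolation=cv2.INTER_CUBIC))
t=snapshot("top"); cv2.imwrite("pics/h2.png",cv2.resize(t["color"][150:245,180:300],None,fx=6,fy=6,interpolation=cv2.INTER_CUBIC))
E
```

```text
17.95 [ 0.5193 -0.1868  0.2313] [179.69   0.18  86.39] [ 0.3 -0.2  0.3] [-0.019  0.012 -0.051] 0.0658 -94.4
33 -2.67 at stud -3.31
47 -2.22 at stud -3.51
33 -1.77 at stud -4.16
```

View pics/h1.png

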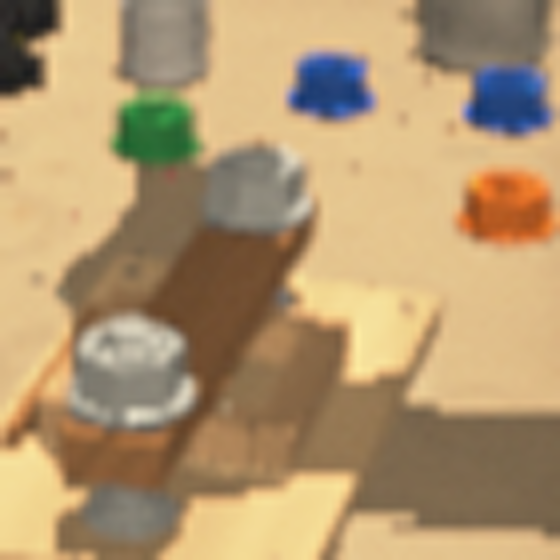

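View pics/h2.png

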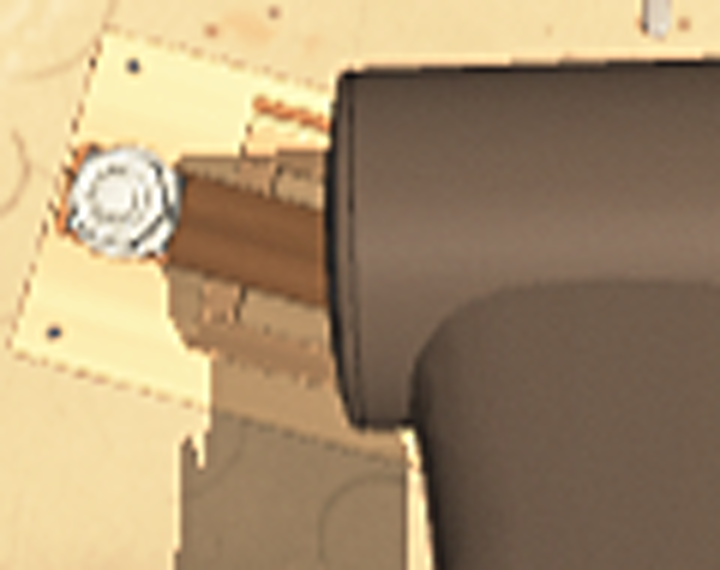

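After letting go, the nut stays level on the stud (seen at zoomed px (258,190)) and the beam stays pulled down about 3.5 mm. The gripper touches nothing, so I'll hand in.

Run:
```python
from h import *
print(order.close_job())
```

```text
the job is handed in; nothing more can be done
None
```

The nut is on the stud and has pulled the beam snugly down on the panel. I let go and handed the job in at about 18 s of the 64 s; no verdict was reported.

**What I did:**
- I gripped the steel nut on its flats and set it on the bare stud, where it rested at about 81 mm.
- With the jaws loosened to about 43 mm, I turned it counter-clockwise by about 65° until it dropped one pitch.
- I then turned it clockwise, regrasping once 60° back, until the turning torque rose from about 0.1 to 0.4 N m.

**Checks after letting go:**
- **Beam:** it sits about 3.5 mm lower at the stud, against 2.7 mm for first contact with the panel. From the cork's stiffness I estimate roughly 12 N on the panel.
- **Nut:** it is level in the picture, and the beam stayed down, so it did not unwind.
- **Robot:** it reads zero force and stands clear.

**Checks that disagreed or were weak:**
- **Beam depth:** my first beam-depth reading gave only about 1.2 mm down. It was spoiled by edge pixels, and a cleaner pixel mask agreed with the torque.
- **Panel load:** counting the turns suggested 18–22 N instead, still under the 40 N limit.
- **Climb and drop:** I saw these only as a shift of about one pixel row in the side camera, though it agreed with the turn angle.
- **Force on the thread:** the highest I saw was 28 N, in one brief push that confirmed contact.
- **Panel and bystanders:** I did not measure them again at the end. The arm covered much of the press in the last top view.

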